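Stopper the sample bottle with the sprung lever press

ROBOT

A 7-joint arm with a two-finger parallel gripper is mounted at the origin on the work surface. World frame = base frame: x ahead of the robot, y to its left, z up, the work surface at z = 0. Lengths are in m, angles in rad, forces in N, time in s.
With the tool pointing down it reaches from about 0.4 to 0.85 m from the base axis. Payload 10.4 kg.
Tool frame: the origin (TCP) lies at the very end of the fingers, on their centre line; the grasp point (between the pads) lies 19 mm behind it; z points along the fingers, y is the direction in which the jaws open and shut (so a half turn about z gives the same grasp; the last joint's range is limited). The gripper opens to 87 mm and grips with 3 to 60 N. Pads are 19 mm wide; open, the fingers measure 117 mm over their backs; the gripper's body (75 mm by 190 mm) begins 51 mm behind the grasp point.
Start: joints at [1.251, 0.332, -0.065, 1.46, 0.022, 1.35, -0.088], TCP at [0.183, -0.598, 0.223] pointing down, gripper open.
Joint ranges: [-2.6, 2.6], [-0.5, 2.12], [-1.47, 1.34], [0.16, 2.42], [-1.27, 4.41], [0.06, 2.06], [-2.6, 2.6]. Speed limits (rad/s): [2.22, 2.22, 2.79, 2.79, 3.14, 3.14, 3.14].

INTERFACE

Orientations are given as a unit quaternion [x, y, z, w].
In Python, from bench import r, eyes, job gives the robot as it stands. The module is installed in compiled form; this text tells all that it offers.
- The arm moves only by the tool play_rows, never from a script. Its argument "motion" is a list of rows, each a list of 7 numbers: the shift along the tool's x, y, z as a fraction of full scale, then the turn, a rotation vector about the tool's x, y, z as a fraction of full scale, then the opening in per cent of the stroke, from 0 (shut) to 100 (fully open). A call has 1 to 5 rows; each row is the pose to reach, as a shift and turn from the pose commanded when the call began, along the tool's axes at that moment; what a row does not reach only later rows make up. Full scale, the value 1, is 0.2 m for a shift and 90 degrees for a turn. A row lasts 1/8 s, in which the tool goes at most 62.5 mm and 10.7 degrees, less where a joint would pass 70% of its speed; a pose out of reach is approached as far as the arm can. A call with a number of a shift or a turn outside -1 to 1 is refused whole. A call with a gripper value outside its range is refused whole. The fingers move at their own pace and stop on an object; "squeeze" is the grip in N (left out, the last holds). Time passes only in rows, so rows that repeat a pose let the fingers close. It gives the time, the measured TCP pose, the force and the opening at its end, in the units of the state.
- r.read_state(): the state, without advancing time (a new reading comes with each control period).
- eyes.camera(name): name is "side" or "top" or "wrist"; returns a dict with "image" (480x640x3 uint8, red, green, blue), "mtx" (3x3 intrinsics, pixels), "R" (3x3) and "t" (3): a world point X has camera coordinates R X + t. Camera axes: x right, y down, z forward; pixel columns grow to the right and rows downward; lengths in m; the calibration is good to about 2 mm. A picture is of the moment at which its call begins. There is no depth.
- job.close_job(): hands the job in, once; it reports no verdict.
Trained networks look in a picture, given as the dict that the camera call returned (one of the last four; its "shot" number tells which), for a name from the list of things; names that differ only in an ending like _2 or _b are one class to them, and where a whole thing is asked for, a point or a joint stands for the part that bears it (a point fixed in the world has none). Each returns a list of dicts, best first, with "p" (0 to 1); they miss things now and then, are a little off and sometimes report something else, mostly with a low value. They report only what shows in the picture. A call takes as long as a camera call.
- eyes.regions_of(picture, label): "region" (480x640 bool, what is visible of it) and "xy" ([column, row] in pixels, amid what is visible of it).
- eyes.landmark_of(picture, label): "xy" ([column, row] in pixels: a listed point, or the origin of a listed thing).
The state is a dict: "time": time; "joint_positions": joint angles; "joint_vel": joint speeds; "joint_torque": joint torques, N m; "ee_pos": TCP position; "eef_rot": TCP orientation; "ft_force": force on the tool from outside, world axes, zero at the start; "torque": the same for the moment, N m; "width": finger opening in m.
Only numpy, scipy, OpenCV 4.12 (cv2) and the standard library are available. Lean on these libraries where they do the work, as an engineer would, in place of code of your own. Each camera call takes 0.05 s, during which the arm holds its last target. There are 200 camera calls.

TASK

Two small lever presses stand on the cellar bench; one holds a bottle whose stopper still sticks up out of the neck. Push that press's lever down until the stopper is fully home, then stay on the lever and let its spring bring it slowly back up to its rest, over about two seconds or more, never letting it snap up. Leave the lever of the empty press alone.

Things in the scene. Friction and masses are not known exactly. Their poses are not given: they have to be found in the camera images.
- paddle (a point): Centre of the top face of the wooden paddle (80 long x 36 wide x 18 mm) at the robot-side end of the lever of the press that holds the bottle. x axis: along the lever, paddle to pivot; y: across it, level; z: normal of the top face. The level pivot axle lies 200 mm along x and 9 below. At rest the lever slopes up towards the robot at 0.36 rad, paddle about 280 mm above the table.
- lever (a joint): Steel lever of the press with the bottle, rad: 0 = at rest, up; grows as the paddle is pushed down. It meets the stopper at about 0.15 to 0.2; at 0.36 it is level, stopper home, paddle 70 mm lower and 13 mm farther from the pivot. Its spring lifts the paddle with 4 N at rest, 8 N when level; pushing the stopper takes about 13 N. Let go, it snaps up.
- stopper (a joint): Stopper with a wooden cap (32 mm across, 14 high) in the neck of the green bottle (130 mm tall, 66 thick), m: 0 = cap 18 mm above the rim, 0.018 = fully home, cap on the rim. Starts 0 to 4 mm in, is driven by the steel nose under the lever, 85 mm from the pivot, and stays where it is left.
- spare_lever (a joint): Lever of the other press, the same grey press (base 220 x 100 x 20 mm, pivot on an upright 225 mm tall at the far end, 200 mm above the table) but with no bottle in it, rad: 0 = at rest, up; grows as it is pushed down. To be left alone.

How it is judged:
On the way:
1. the stopper has been pressed home by the lever (at least 14 of its 18 mm in, lever down past 0.25 rad) (value of joint stopper above 0.014 m and value of joint lever above 0.25 rad), for 0.1 s.
At the end, for the whole second after the job is handed in: The stopper is at least 14 of its 18 mm in, and both levers are back up at rest (within 0.04 rad) (value of joint stopper above 0.014 m and value of joint each of lever, spare_lever below 0.04 rad); the robot touches nothing.
It fails at once if the lever of the loaded press rises faster than 1 rad/s (about 0.2 m/s at the paddle): it has snapped back (velocity of joint lever below -1 rad/s).
It fails at once if the empty press's lever is pushed down by more than 0.08 rad (value of joint spare_lever above 0.08 rad).
It also fails if it takes over 32 s, if anything falls off the work surface, if the arm or the gripper's body presses on something with over 40 N, if the wrist force passes 120 N, or if a joint passes its speed limit or range.

## Working session

There is one attempt and no reset: what is moved stays moved. The work goes in short steps, Python scripts to look and compute and a tool call to move; the robot and the scene stay as the last step left them, time stands still between calls to the robot, and variables do not carry over. Pictures are saved under pics/ and viewed, about 8 in all and at most 12, crops included, and the job is handed in when it is done.

Besides the shell and the picture viewer there is one more tool, called after ">>>" as name(argument=value, ...), one argument or row to a line, values as JSON. play_rows: Moves the arm, as the interface text tells. Shift numbers are shares of 0.2 m and turn numbers shares of 90 degrees, none past 1 either way. Its arguments: {"type":"object","properties":{"motion":{"type":"array","items":{"type":"array","items":{"type":"number"}}},"squeeze":{"type":"number"}},"required":["motion"]}

```bash
mkdir -p pics; cat > h.py <<'E'
import numpy as np, cv2
from bench import r, eyes, job
def tri(obs):
    A=[];b=[]
    for c,xy in obs:
        d=np.linalg.inv(c["mtx"])@np.array([xy[0],xy[1],1.]); R=np.array(c["R"]);d=R.T@d; d/=np.linalg.norm(d)
        o=-R.T@np.array(c["t"]); P=np.eye(3)-np.outer(d,d); A.append(P); b.append(P@o)
    A=np.array(A);b=np.array(b); X=np.linalg.solve(A.sum(0),b.sum(0))
    return X,[float(np.linalg.norm(P@X-q)) for P,q in zip(A,b)]
def proj(c,X):
    p=np.array(c["mtx"])@(np.array(c["R"])@X+np.array(c["t"])); return p[:2]/p[2]
E
python3 - <<'E'
from h import *
s=r.read_state(); print(s["time"],s["ee_pos"],s["eef_rot"],s["ft_force"])
P={}
for n in ["side","top"]:
    c=eyes.camera(n); P[n]=c
    cv2.imwrite(f"pics/{n}0.png",c["image"][:,:,::-1])
    for l in ["paddle","stopper","spare_lever"]:
        print(n,l,[(d["xy"],round(d["p"],2)) for d in eyes.landmark_of(c,l)], [(d["xy"],round(d["p"],2)) for d in eyes.regions_of(c,l)])
for l in ["paddle","stopper"]:
    a=[eyes.landmark_of(P[n],l) for n in P]
    if all(a): print(l,tri([(P[n],x[0]["xy"]) for n,x in zip(P,a)]))
E
```

```text
0.0 [ 0.1826873  -0.5973187   0.22174312] [ 9.89002359e-01  1.47898018e-01 -1.51763770e-04 -6.97918437e-04] [-0.11349953 -0.58278774  0.11359107]
side paddle [([311.9, 327.0], 0.71)] [([356.9, 346.5], 0.75)]Traceback (most recent call last):
  File "<stdin>", line 8, in <module>
ValueError: it knows: paddle
```

```bash
python3 - <<'E'
from h import *
P={}
for n in ["side","top"]:
    c=eyes.camera(n); P[n]=c
    cv2.imwrite(f"pics/{n}1.png",c["image"][:,:,::-1])
    print(n,[(d["xy"],round(d["p"],2)) for d in eyes.landmark_of(c,"paddle")], [(d["xy"],round(d["p"],2)) for d in eyes.regions_of(c,"paddle")])
    for l in ["lever","stopper","spare_lever"]:
      try: print(n,l,[(d["xy"],round(d["p"],2)) for d in eyes.regions_of(c,l)])
      except Exception as e: print(l,e)
    print(n,"cam at",-np.array(c["R"]).T@c["t"])
a=[eyes.landmark_of(P[n],"paddle") for n in P]
if all(a):
  for i in a[0]:
    for j in a[1]: print(tri([(P["side"],i["xy"]),(P["top"],j["xy"])]))
E
```

```text
side [([309.2, 329.5], 0.66)] [([355.9, 346.5], 0.88)]
side lever [([353.8, 346.1], 0.81), ([381.4, 388.8], 0.44)]
side stopper [([382.7, 386.7], 0.85)]
side spare_lever [([256.4, 216.3], 0.64)]
side cam at [ 0.44925505 -0.62721199  0.643753  ]
top [([462.5, 267.1], 0.68)] [([463.3, 244.1], 0.84)]
top lever [([462.6, 241.1], 0.62)]
top stopper []
top spare_lever [([236.7, 290.0], 0.59)]
top cam at [0.55292306 0.00972742 1.04539365]
(array([ 0.55572215, -0.22743174,  0.27922027]), [0.003990471279008179, 0.003990471279008516])
```

View pics/side1.png

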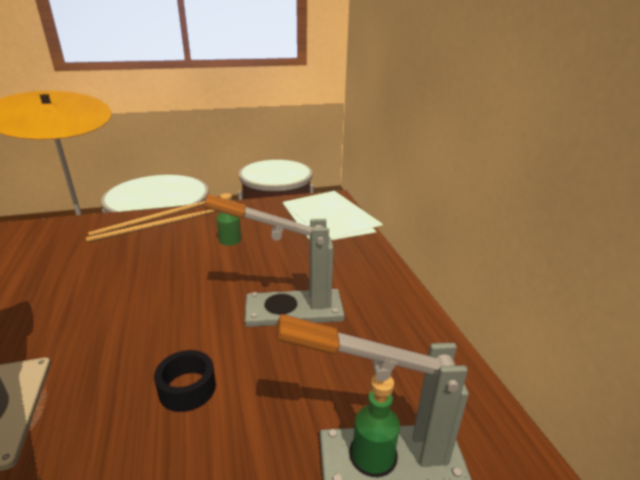

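View pics/top1.png

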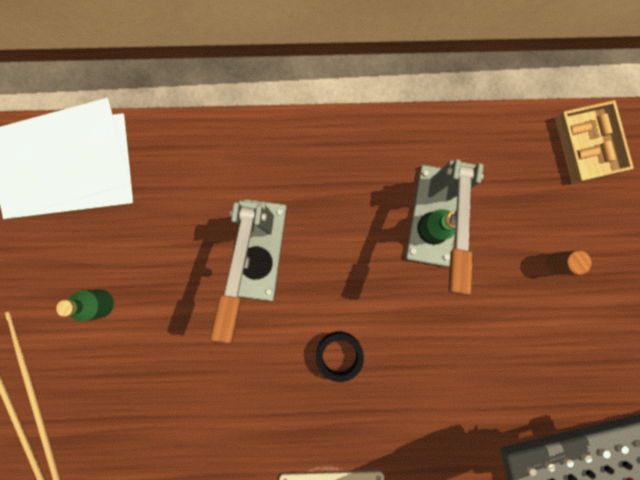

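The loaded press is the right one in the top view, with the bottle at (437,226) and the paddle centre near (462,271). In the side view its paddle is near (310,334). The spare press is about 0.2 m to the left.

```bash
python3 - <<'E'
from h import *
from scipy.spatial.transform import Rotation as Ro
c=eyes.camera("top"); s=eyes.camera("side")
def plane(c,xy,z):
    R=np.array(c["R"]);d=R.T@np.linalg.inv(c["mtx"])@np.array([*xy,1.]);o=-R.T@np.array(c["t"]);return o+d*(z-o[2])/d[2]
p=plane(c,(462,270.5),.279); v=plane(c,(465,172),.205)
print("paddle",p,"pivot",v,np.linalg.norm((v-p)[:2]),"should be",.2*np.cos(.36), "side proj",proj(s,p))
print("tri",tri([(c,(462,270.5)),(s,(311,327))]))
for e,q in [("near",(461,292)),("far",(463.5,251))]: print(e,plane(c,q,.279+(.014 if e=="near" else -.014)))
reg=eyes.regions_of(c,"paddle")[0]["region"]; ys,xs=np.where(reg); print(xs.min(),xs.max(),ys.min(),ys.max())
st=r.read_state(); T=Ro.from_quat(st["eef_rot"]); print("tool axes",T.as_matrix().round(3).tolist())
print("shift to 60 above /0.2", T.inv().apply(p+[0,0,.06]-st["ee_pos"])/.2, "lever yaw",np.arctan2(*(v-p)[1::-1]))
E
```

```text
paddle [ 0.55394034 -0.22725081  0.279     ] pivot [ 0.73779165 -0.26363607  0.205     ] 0.1874171665024571 should be 0.18717936473558697 side proj [310.98151396 329.48973905]
tri (array([ 0.55405784, -0.22629707,  0.28217244]), [0.0001244500186169986, 0.00012445001861656382])
near [ 0.518595   -0.21975472  0.293     ]
far [ 0.58734778 -0.23559669  0.265     ]
448 473 166 295
tool axes [[0.956, 0.292, 0.0], [0.292, -0.956, -0.0], [0.0, 0.0, -1.0]]
shift to 60 above /0.2 [ 2.31624692 -1.22840104 -0.58212607] lever yaw -0.19538119704254778
```

>>> play_rows(
  motion=[
    [0, 0, -0.3, 0, 0, 0.1, 0],
    [0, 0, -0.6, 0, 0, 0.2, 0],
    [0.3, -0.2, -0.6, 0, 0, 0.313, 0],
    [0.6, -0.4, -0.6, 0, 0, 0.313, 0],
    [0.9, -0.5, -0.6, 0, 0, 0.313, 0],
  ],
  squeeze=20,
)

```text
time: 1.62
ee_pos: [0.3113, -0.4601, 0.3432]
eef_rot: [0.995, -0.098, 0.0, 0.001]
ft_force: [1.1, -1.0, 0.7]
width: 0.0453
```

```bash
cat > g.py <<'E'
from h import *
from scipy.spatial.transform import Rotation as Ro
st=r.read_state(); T=Ro.from_quat(st["eef_rot"]); p=np.array([.554,-.227,.279])
print(st["time"],st["ee_pos"],T.as_matrix().round(3).tolist(),st["ft_force"],st["width"])
print("to 30 above", T.inv().apply(p+[0,0,.03]-st["ee_pos"])/.2)
E
python3 g.py
```

```text
1.625 [ 0.31126553 -0.46010112  0.34318046] [[0.981, -0.195, 0.0], [-0.195, -0.981, -0.001], [0.001, 0.001, -1.0]] [ 1.12182898 -1.04413329  0.70786641] 0.04526122138709133
to 30 above [ 0.96368553 -1.37949493  0.17004548]
```

>>> play_rows(
  motion=[
    [0.2, -0.25, 0, 0, 0, 0, 0],
    [0.4, -0.5, 0, 0, 0, 0, 0],
    [0.6, -0.75, 0, 0, 0, 0, 0],
    [0.8, -0.95, 0, 0, 0, 0, 0],
    [0.9, -1.0, 0, 0, 0, 0, 0],
  ],
)

```text
time: 2.25
ee_pos: [0.5288, -0.2962, 0.3425]
eef_rot: [0.996, -0.094, 0.0, -0.001]
ft_force: [0.1, -0.0, 0.9]
width: 0.0018
```

>>> play_rows(
  motion=[
    [0, -0.2, 0, 0, 0, 0, 0],
    [0, -0.31, 0, 0, 0, 0, 0],
    [0, -0.31, 0.1, 0, 0, 0, 0],
    [0, -0.31, 0.15, 0, 0, 0, 0],
    [0, -0.31, 0.15, 0, 0, 0, 0],
  ],
)

```text
time: 2.88
ee_pos: [0.5373, -0.2401, 0.3121]
eef_rot: [0.995, -0.098, -0.001, 0.0]
ft_force: [-0.0, -0.1, 0.6]
width: 0.0002
```

```bash
python3 g.py; python3 - <<'E'
from h import *
s=eyes.camera("side");t=eyes.camera("top")
cv2.imwrite("pics/a.png",np.vstack([cv2.resize(s["image"][180:480,200:500],(600,600))[:300+0*1] if 0 else s["image"][180:480,180:520],t["image"][120:320,300:640]])[:,:,::-1])
E
```

```text
2.875 [ 0.53726421 -0.24005225  0.3120511 ] [[0.981, -0.195, -0.001], [-0.195, -0.981, 0.0], [-0.001, 0.0, -1.0]] [-0.04134347 -0.06118535  0.63424317] 0.00018789690747002003
to 30 above [ 0.06938753 -0.08030793  0.01516335]
```

View pics/a.png

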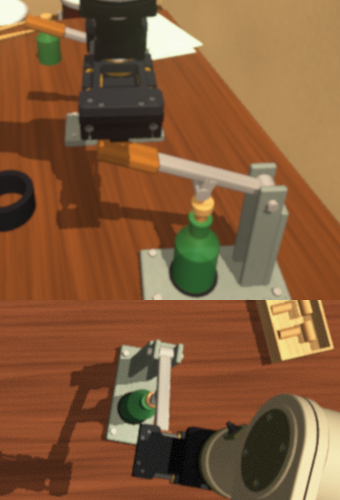

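The gripper has stopped short, about 20 mm to the right of and behind the paddle centre, and the fingers are hidden behind the gripper body. I'll centre it and then descend.

>>> play_rows(
  motion=[
    [0.07, -0.08, 0, 0, 0, 0, 0],
    [0.07, -0.08, 0.04, 0, 0, 0, 0],
    [0.07, -0.08, 0.08, 0, 0, 0, 0],
    [0.07, -0.08, 0.1, 0, 0, 0, 0],
    [0.07, -0.08, 0.1, 0, 0, 0, 0],
  ],
)

```text
time: 3.6
ee_pos: [0.5543, -0.2268, 0.2922]
eef_rot: [0.995, -0.098, -0.0, 0.0]
ft_force: [-0.0, 0.8, -0.5]
width: 0.0004
```

```bash
python3 g.py; python3 - <<'E'
from h import *
s=eyes.camera("side")
cv2.imwrite("pics/b.png",cv2.resize(s["image"][220:480,220:520],(600,520))[:,:,::-1])
E
```

```text
3.6 [ 0.55434598 -0.22676582  0.2921583 ] [[0.981, -0.194, -0.001], [-0.194, -0.981, -0.0], [-0.001, 0.0, -1.0]] [-0.00688123  0.78268762 -0.46626361] 0.0004387872909819415
to 30 above [-0.00152615  0.00149603 -0.08420727]
```

View pics/b.png

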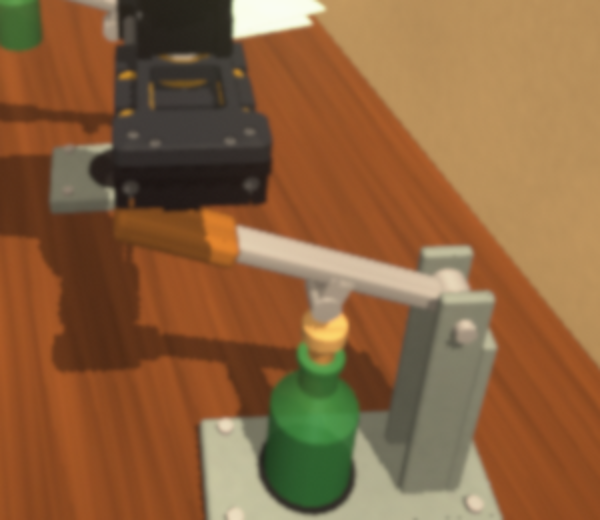

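The TCP is centred over the paddle and has not touched it yet. Next I press down along the arc.

>>> play_rows(
  motion=[
    [0, 0, 0.02, 0, 0, 0, 0],
    [0, 0, 0.05, 0, 0, 0, 0],
    [-0.005, 0, 0.08, 0, 0, 0, 0],
    [-0.01, 0, 0.11, 0, 0, 0, 0],
    [-0.015, 0, 0.13, 0, 0, 0, 0],
  ],
)

```text
time: 4.28
ee_pos: [0.5516, -0.2259, 0.2664]
eef_rot: [0.995, -0.097, -0.0, 0.0]
ft_force: [-2.6, 0.6, 5.0]
width: -0.0
```

>>> play_rows(
  motion=[
    [-0.005, 0, 0.03, 0, 0, 0, 0],
    [-0.01, 0, 0.06, 0, 0, 0, 0],
    [-0.015, 0, 0.08, 0, 0, 0, 0],
    [-0.02, 0, 0.1, 0, 0, 0, 0],
    [-0.02, 0, 0.1, 0, 0, 0, 0],
  ],
)

```text
time: 4.9
ee_pos: [0.5478, -0.2252, 0.2472]
eef_rot: [0.995, -0.097, 0.0, 0.0]
ft_force: [-2.4, 1.2, 7.8]
width: 0.0003
```

Contact is confirmed, with a spring force of about 5–8 N. I'll carry on down.

>>> play_rows(
  motion=[
    [-0.005, 0, 0.02, 0, 0, 0, 0],
    [-0.01, 0, 0.04, 0, 0, 0, 0],
    [-0.015, 0, 0.06, 0, 0, 0, 0],
    [-0.015, 0, 0.08, 0, 0, 0, 0],
    [-0.02, 0, 0.1, 0, 0, 0, 0],
  ],
)

```text
time: 5.52
ee_pos: [0.5442, -0.2245, 0.2278]
eef_rot: [0.995, -0.097, 0.001, 0.0]
ft_force: [-2.4, 0.9, 12.7]
width: 0.0004
```

>>> play_rows(
  motion=[
    [-0.002, 0, 0.02, 0, 0, 0, 0],
    [-0.005, 0, 0.04, 0, 0, 0, 0],
    [-0.005, 0, 0.06, 0, 0, 0, 0],
    [-0.005, 0, 0.07, 0, 0, 0, 0],
    [-0.005, 0, 0.07, 0, 0, 0, 0],
  ],
)

```text
time: 6.15
ee_pos: [0.5429, -0.2242, 0.2135]
eef_rot: [0.995, -0.097, 0.0, 0.0]
ft_force: [-4.0, 1.2, 11.2]
width: 0.0005
```

>>> play_rows(
  motion=[
    [0, 0, 0.01, 0, 0, 0, 0],
    [0, 0, 0.02, 0, 0, 0, 0],
    [0, 0, 0.03, 0, 0, 0, 0],
    [0, 0, 0.03, 0, 0, 0, 0],
    [0, 0, 0.03, 0, 0, 0, 0],
  ],
)

```text
time: 6.78
ee_pos: [0.5426, -0.2241, 0.2086]
eef_rot: [0.995, -0.097, 0.0, 0.0]
ft_force: [-10.3, 4.0, 20.9]
width: 0.0001
```

```bash
python3 - <<'E'
from h import *
s=eyes.camera("side"); print(r.read_state()["ee_pos"],r.read_state()["ft_force"])
cv2.imwrite("pics/c.png",cv2.resize(s["image"][220:480,220:520],(600,520))[:,:,::-1])
E
```

```text
[ 0.54262736 -0.22413414  0.20861914] [-9.90329561  2.6236596  20.22934477]
```

View pics/c.png

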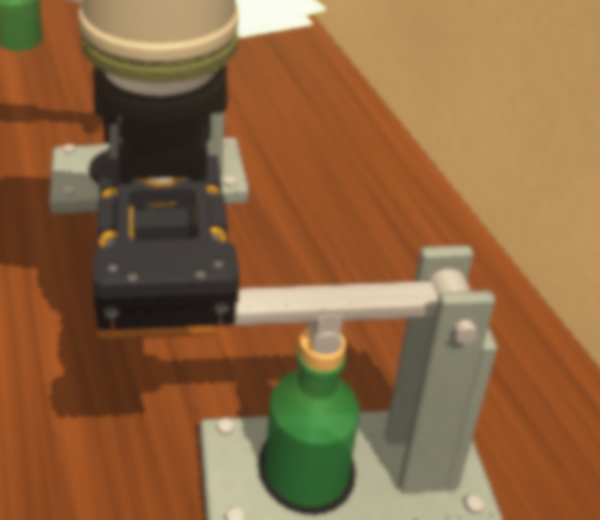

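The lever is level, the cap sits on the rim, and the force has risen to 20 N, so the stopper is home. Now I let it back up slowly.

>>> play_rows(
  motion=[
    [0, 0, -0.01, 0, 0, 0, 0],
    [0, 0, -0.02, 0, 0, 0, 0],
    [0.002, 0, -0.035, 0, 0, 0, 0],
    [0.003, 0, -0.05, 0, 0, 0, 0],
    [0.005, 0, -0.065, 0, 0, 0, 0],
  ],
)

```text
time: 7.45
ee_pos: [0.5434, -0.2243, 0.2198]
eef_rot: [0.995, -0.097, -0.0, 0.0]
ft_force: [-5.3, 1.0, 7.5]
width: 0.0003
```

>>> play_rows(
  motion=[
    [0.002, 0, -0.015, 0, 0, 0, 0],
    [0.005, 0, -0.03, 0, 0, 0, 0],
    [0.007, 0, -0.045, 0, 0, 0, 0],
    [0.01, 0, -0.06, 0, 0, 0, 0],
    [0.012, 0, -0.075, 0, 0, 0, 0],
  ],
)

```text
time: 8.07
ee_pos: [0.5459, -0.2248, 0.2348]
eef_rot: [0.995, -0.097, -0.0, 0.0]
ft_force: [-3.0, 0.3, 7.0]
width: 0.0004
```

>>> play_rows(
  motion=[
    [0.003, 0, -0.015, 0, 0, 0, 0],
    [0.006, 0, -0.03, 0, 0, 0, 0],
    [0.01, 0, -0.045, 0, 0, 0, 0],
    [0.013, 0, -0.06, 0, 0, 0, 0],
    [0.016, 0, -0.075, 0, 0, 0, 0],
  ],
)

```text
time: 8.7
ee_pos: [0.5493, -0.2255, 0.2499]
eef_rot: [0.995, -0.097, 0.0, 0.0]
ft_force: [-1.8, 0.4, 5.6]
width: 0.0004
```

>>> play_rows(
  motion=[
    [0.004, 0, -0.015, 0, 0, 0, 0],
    [0.008, 0, -0.03, 0, 0, 0, 0],
    [0.011, 0, -0.045, 0, 0, 0, 0],
    [0.015, 0, -0.06, 0, 0, 0, 0],
    [0.02, 0, -0.075, 0, 0, 0, 0],
  ],
)

```text
time: 9.32
ee_pos: [0.5535, -0.2263, 0.2649]
eef_rot: [0.995, -0.097, 0.0, 0.0]
ft_force: [-0.3, 0.1, 5.4]
width: 0.0006
```

>>> play_rows(
  motion=[
    [0.002, 0, -0.015, 0, 0, 0, 0],
    [0.002, 0, -0.03, 0, 0, 0, 0],
    [0.002, 0, -0.045, 0, 0, 0, 0],
    [0.002, 0, -0.06, 0, 0, 0, 0],
    [0.002, 0, -0.075, 0, 0, 0, 0],
  ],
)

```text
time: 9.95
ee_pos: [0.5538, -0.2262, 0.2797]
eef_rot: [0.995, -0.097, 0.0, -0.0]
ft_force: [3.8, -0.6, 2.9]
width: 0.0005
```

>>> play_rows(
  motion=[
    [0, 0, -0.01, 0, 0, 0, 0],
    [0, 0, -0.02, 0, 0, 0, 0],
    [0, 0, -0.035, 0, 0, 0, 0],
    [0, 0, -0.05, 0, 0, 0, 0],
    [0, 0, -0.065, 0, 0, 0, 0],
  ],
)

```text
time: 10.58
ee_pos: [0.5535, -0.2263, 0.2925]
eef_rot: [0.995, -0.097, -0.0, -0.0]
ft_force: [-0.5, 0.2, -0.4]
width: 0.0001
```

>>> play_rows(
  motion=[
    [0, 0, -0.05, 0, 0, 0, 0],
    [0, 0, -0.1, 0, 0, 0, 0],
    [0, 0, -0.2, 0, 0, 0, 0],
    [0, 0, -0.3, 0, 0, 0, 0],
    [0, 0, -0.3, 0, 0, 0, 0],
  ],
)

```text
time: 11.2
ee_pos: [0.5544, -0.2264, 0.3545]
eef_rot: [0.995, -0.097, 0.002, 0.0]
ft_force: [0.7, 0.2, -0.3]
width: 0.0006
```

```bash
python3 - <<'E'
from h import *
s=eyes.camera("side"); print(r.read_state()["ee_pos"],r.read_state()["ft_force"])
cv2.imwrite("pics/d.png",cv2.resize(s["image"][180:480,160:520],(720,600))[:,:,::-1])
print(eyes.landmark_of(s,"paddle"))
E
```

```text
[ 0.5540168  -0.22626261  0.35306968] [ 0.19546184  0.33130632 -0.91752166]
[{'xy': [310.5, 327.2], 'p': 0.88}]
```

View pics/d.png

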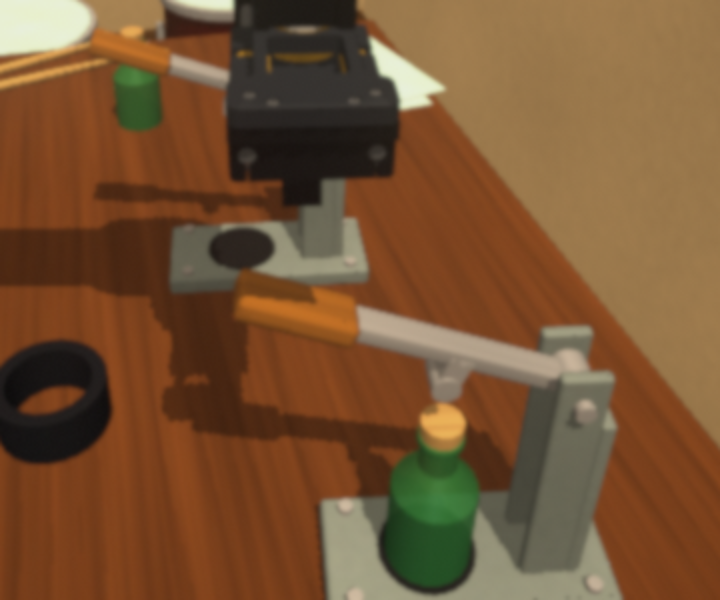

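The cap is down on the rim, the lever is back at rest (paddle at (310.5,327.2), against (311,327) before), and the tool is clear. I'm handing it in.

```bash
python3 -c "
from bench import job
print(job.close_job())"
```

```text
the job is handed in; nothing more can be done
None
```

I pressed the loaded press's lever down to level with the closed fingertips, let the spring raise it again under contact, lifted clear and handed the job in at about 11 s. The hand-in reports no verdict.

- **Stopper home:** at the bottom the fingertip height read 0.2086 m against 0.209 m expected for a level lever. The force rose from about 11–13 N to 20 N, and the picture showed the cap on the rim.
- **Slow return:** the lever came up over about 3 s at roughly 24 mm/s. The upward force stayed positive on the readings until the lever reached its rest.
- **After release:** the paddle is back within about a pixel of where I first located it in the side camera. The cap is still on the rim, the robot is about 70 mm clear of the paddle, and the contact force reads about zero.
- **Spare press:** I never went near its lever, and it looks unmoved in the pictures, though I did not measure its angle.

One thing disagreed along the way. The approach first stopped about 20 mm short of the paddle, and I corrected it from the measured pose before touching anything.

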